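# Bring the lion round and point it out

### The arm

A 6-joint arm with a two-finger parallel gripper is mounted at the origin on the work surface. World frame = base frame: x ahead of the robot, y to its left, z up, the work surface at z = 0. Lengths are in mm, angles in degrees, forces in N, time in s.
With the tool pointing down it reaches from about 375 to 900 mm from the base axis. Payload 3.1 kg.
Tool frame: the origin (TCP) lies between the finger pads; the fingertips stand 14 mm ahead of it and the grasp point (between the pads) lies 5 mm behind it; z points along the fingers, y is the line along which they close (so a half turn about z gives the same grasp; the last joint's range is limited). The gripper opens to 87 mm and grips with 3 to 60 N. Pads are 19 mm wide; open, the fingers measure 117 mm over their backs; the gripper's body (75 mm by 190 mm) begins 51 mm behind the grasp point.
Start: joints at [57.267, 30.224, 82.088, -0, 67.689, -10.227], TCP at [239.194, 577.393, 236.548] pointing down, gripper open.
Joint ranges: [-176.69, 176.69], [-43.24, 126.21], [12.49, 139.97], [-82, 262], [0, 151.66], [-163.58, 163.58]. Speed limits (degrees/s): [159.86, 159.86, 180, 180, 180, 180].

### API

Orientations are given as [roll, pitch, yaw] about the fixed x, y, z axes, in that order (R = Rz(yaw) Ry(pitch) Rx(roll)).
In Python, from bench import bot gives the robot as it stands.
- The arm moves only by the tool play_rows, never from a script. Its argument "increments" is a list of rows, each a list of 7 numbers: the shift along the world's x, y, z scaled (see below), then the turn, a rotation vector about the world's x, y, z scaled (see below), then the opening, from 0 (shut) to 1 (fully open). A call has 1 to 20 rows; each row is the pose to reach, as a shift and turn from the pose commanded when the call began; what a row does not reach only later rows make up. The controller multiplies each number of a shift by 0.15 m and each number of a turn by pi/2 rad. A row lasts 1/10 s, in which the tool goes at most 50 mm and 8.59 degrees, less where a joint would pass 70% of its speed; a pose out of reach is approached as far as the arm can. A call with a number of a shift or a turn outside -1 to 1 is refused whole. A call with a gripper value outside its range is refused whole. The fingers move at their own pace and stop on an object; "squeeze" is the grip in N (left out, the last holds). Time passes only in rows, so rows that repeat a pose let the fingers close. It gives the time, the measured TCP pose, the force, the opening and the grip force at its end, in the units of the state.
- bot.sense(): the state, without advancing time (a new reading comes with each control period).
- bot.get_image(name): name is "scene" or "top"; returns (picture, depth): 480x640x3 uint8, red, green, blue; 480x640 float32, mm along the optical axis (not along the pixel's ray), 0 where there is no reading.
- bot.camera_params(name): a dict with "camera_matrix" (3x3 intrinsics, pixels), "world_to_cam" (4x4, takes a point from world to camera coordinates). Camera axes: x right, y down, z forward; pixel columns grow to the right and rows downward; lengths in mm; the calibration is good to about 2 mm. A picture is of the moment at which its call begins. camera_params takes no time and is no camera call.
- bot.close_job(): hands the job in; it is judged then, once.
The state is a dict: "time_s": time; "joint_pos": joint angles; "dq": joint speeds; "joint_torque": joint torques, N m; "position": TCP position; "tcp_rot": TCP orientation; "contact_force": force on the tool from outside, world axes, zero at the start; "moment": the same for the moment, N m; "finger_gap": opening from 0.0 (shut) to 1.0 (fully open); "finger_force": force on a finger pad.
Only numpy, scipy, OpenCV 4.12 (cv2) and the standard library are available. Lean on these libraries where they do the work, as an engineer would, in place of code of your own. Each camera call takes 0.05 s, during which the arm holds its last target. There are 200 camera calls.

### The job

A customer asks about the carved lion: push the upright knob on the rim of the turntable gently round with your fingertips, without gripping it, until the lion stands squarely in line with the brass arrow, and leave the turntable at rest there. Then point at the lion: bring the fingertips two or three centimetres above the middle of its back, keep them there for two seconds, and finish with the hand still pointing. Do not touch the lion or the other pieces on the turntable, and leave everything else on the shelf where it is.

Things in the scene. Friction and masses are not known exactly. Their poses are not given: they have to be found in the camera images.
- foot: Fixed dark wooden foot under the turntable, a disc with a 60 mm wide tongue that sticks out from under the turntable and bears a brass arrow (chevron). Origin: on the shelf, on the turntable's upright axis. Its +x axis runs from the turntable's axis to the arrow.
- turntable: Round teak turntable, 340 mm across, 18 mm thick, top face 32 mm above the shelf. Origin: on its axis at its underside, 14 mm above the shelf. It turns freely either way about the upright axis against light friction (about 2 N at the knob) and stops where it is left. Its +x axis points to its knob.
- knob_mid (a point): Upright round knob standing on the turntable's rim, 150 mm from the axis: a post 22 mm in diameter with a 28 mm ball at its top, rising 72 mm above the turntable's top face. This point is on the post's axis, 30 mm above the turntable's top face (62 mm above the shelf). The wood is hard: come onto it slowly (about 5 cm/s or less), a sharp knock or a grip (over 30 N) counts as rough. The nearest pieces on the turntable are more than 120 mm from it (centre to centre).
- front_spot (a point): The place at the arrow where the lion is to stand: a point at the height of the turntable's top face, 85 mm from the axis towards the brass arrow. It does not turn with the turntable.
- lion_mid (a point): Carved ebony lion (ruff-like mane, thin tail) standing loose on the turntable, its centre 85 mm from the axis: about 90 mm long, 44 mm wide and 76 mm high, on an 8 mm plate. This point is at its centre, 38 mm above the turntable's top face. It faces along this frame's +x.
- lion_top (a point): Point over the lion's centre at the height of the top of its mane, 76 mm above the turntable's top face; no part of the lion is higher.
- elephant: Carved ebony elephant (trunk, broad ears) standing loose on the turntable 85 mm from its axis: about 90 mm long, 44 mm wide, 71 mm high. Origin: centre of its underside. Not to be touched.
- bead_bowl: Copper bowl heaped with wooden beads, 86 mm across, 54 mm high, standing loose on the turntable 85 mm from its axis. Origin: centre of its underside. Not to be touched.
- abacus: Bead abacus in an upright plastic frame, 220 mm wide, 70 mm deep, 180 mm high, on the shelf to the left. Origin: centre of its underside.
- candlestick: Pewter candlestick, 90 mm across its foot, 172 mm high, on the right. Origin: centre of its underside.
- bead_jar: Glass jar with a lid, 72 mm across, 110 mm high, on the right. Origin: centre of its underside.
- drum: Small wooden drum, 84 mm across, 106 mm high, on the left. Origin: centre of its underside.
- lion: The same lion; origin at the centre of its underside.
There are look-alikes about, which are no part of the job. What is shaped like the lion but green is not meant.

How it is judged (in metres and radians):
On the way, in this order (a step that is already met when the one before it is completed fails the run):
1. the lion stands at the arrow and the turntable is at rest, released (horizontal distance between lion_mid and front_spot below 0.018 m and angular speed of turntable below 0.05 rad/s and contact force between the fingers and turntable below 0.2 N), for 0.3 s.
2. the fingertips point at the lion from just above it for two seconds (horizontal distance between lion_mid and front_spot below 0.018 m and angular speed of turntable below 0.05 rad/s and horizontal distance between the grasp point and lion_top below 0.03 m and z of the grasp point in the frame of lion_top between 0.012 and 0.085 m), for 1.8 s.
At the end, for the whole second after the job is handed in: The turntable rests with the lion's centre within 18 mm of the place at the arrow, all three pieces upright on it, and the hand still points: the point between the finger pads is within 30 mm sideways of the lion's centre and 12 to 85 mm above the top of its mane (all of step 2 and angle between each of lion_mid, elephant, bead_bowl's own z axis and vertical below 0.2 rad); the robot touches nothing.
It fails at once if the lion, the elephant or the bowl is touched by the robot (contact force between any of the arm, the fingers and lion above 0.4 N or contact force between any of the arm, the fingers and elephant above 0.4 N or contact force between any of the arm, the fingers and bead_bowl above 0.4 N).
It fails at once if the knob is gripped or shoved hard (over 30 N) (contact force between the fingers and turntable above 30 N).
It fails at once if a piece slides off its place on the turntable, is lifted, or falls over (angle between any of lion_mid, elephant, bead_bowl's own z axis and vertical above 0.4 rad or z of lion_mid in the frame of turntable above 0.066 m or z of any of elephant, bead_bowl in the frame of turntable above 0.028 m or horizontal distance between any of lion_mid, elephant, bead_bowl and turntable above 0.105 m).
It fails at once if something else on the shelf is moved more than 20 mm (distance of any of abacus, candlestick, bead_jar, drum from where it was at the start of the episode above 0.02 m).
It also fails if it takes over 67 s, if anything falls off the work surface, if the arm or the gripper's body presses on something with over 40 N, if the wrist force passes 120 N, or if a joint passes its speed limit or range.

## Working session

There is one attempt and no reset: what is moved stays moved. The work goes in short steps, Python scripts to look and compute and a tool call to move; the robot and the scene stay as the last step left them, time stands still between calls to the robot, and variables do not carry over. Pictures are saved under pics/ and viewed, at most 10 in all, crops included, and the job is handed in when it is done.

Besides the shell and the picture viewer there is one more tool, called after "Call:" by a JSON object that holds its "name" and its "arguments". play_rows: Moves the arm, as the interface text tells. Shifts and turns lie within -1 to 1; 1 stands for 0.15 m of shift or pi/2 rad of turn. Its arguments: {"type":"object","properties":{"increments":{"type":"array"},"squeeze":{"type":"number"}},"required":["increments"]}

```bash
mkdir -p pics; python3 - <<'E'
from bench import bot
import cv2, numpy as np
for n in("scene","top"):
    im,d=bot.get_image(n); cv2.imwrite(f"pics/{n}0.png",im[...,::-1]); np.save(f"pics/{n}0.npy",d)
    p=bot.camera_params(n); print(n,np.round(p["camera_matrix"],1).tolist(),np.round(p["world_to_cam"],3).tolist())
s=bot.sense(); print(s["time_s"],s["position"],s["tcp_rot"],s["contact_force"],s["finger_gap"])
E
```

```text
scene [[499.7, 0.0, 322.0], [0.0, 499.7, 241.5], [0.0, 0.0, 1.0]] [[-0.82, 0.573, -0.006, 452.139], [0.37, 0.522, -0.768, -168.186], [-0.437, -0.632, -0.64, 1568.518], [0.0, 0.0, 0.0, 1.0]]
top [[486.9, 0.0, 317.5], [0.0, 486.9, 245.1], [0.0, 0.0, 1.0]] [[0.007, -1.0, 0.029, 7.039], [-0.988, -0.012, -0.154, 571.744], [0.155, -0.027, -0.988, 1360.457], [0.0, 0.0, 0.0, 1.0]]
0.1 [238.86230439 576.87103047 235.68010642] [-1.79890925e+02 -1.93870223e-02  1.57491793e+02] [-0.24177113  0.42642893 -0.52753894] 0.9974213602446894
```

View pics/scene0.png

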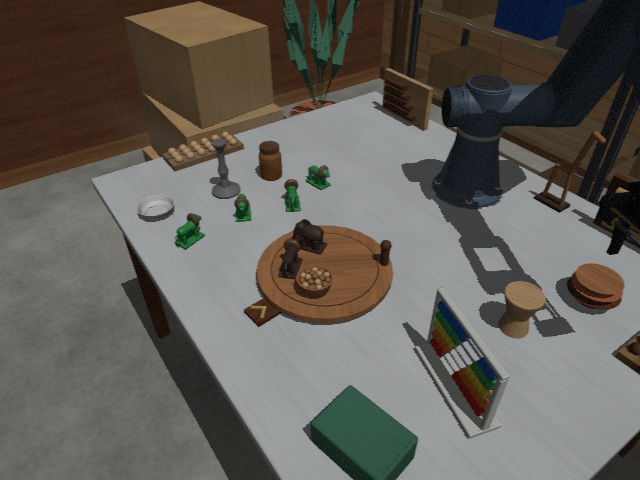

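View pics/top0.png

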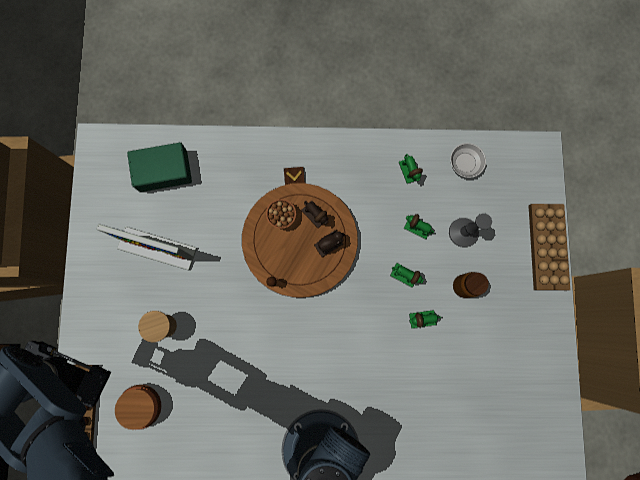

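Scene: turntable centre near top px (300,240), arrow (294,175), knob (276,282), bowl (283,213), dark pieces at (316,212) and (331,242). I zoom in to tell lion from elephant.

```bash
cat > h.py <<'E'
from bench import bot
import cv2, numpy as np
def ray(n,u,v,z):
    p=bot.camera_params(n); K=np.array(p["camera_matrix"]);T=np.array(p["world_to_cam"])
    R=T[:3,:3];c=-R.T@T[:3,3]; d=R.T@np.linalg.solve(K,[u,v,1.]); return c+d*(z-c[2])/d[2]
def cloud(n,d):
    p=bot.camera_params(n); K=np.array(p["camera_matrix"]);T=np.array(p["world_to_cam"])
    v,u=np.mgrid[:480,:640]; P=np.stack([(u-K[0,2])/K[0,0]*d,(v-K[1,2])/K[1,1]*d,d],-1)
    return (P-T[:3,3])@T[:3,:3]
E
python3 - <<'E'
from h import *
a=cv2.imread("pics/scene0.png")[205:325,240:400]; b=cv2.imread("pics/top0.png")[160:300,240:360]
cv2.imwrite("pics/crop0.png",np.hstack([cv2.resize(a,(400,300),interpolation=2),cv2.resize(b,(400,467),interpolation=2)[:300]]) if 0 else np.vstack([cv2.resize(a,(400,300),interpolation=2),cv2.resize(b[:85],(400,283),interpolation=2)]))
# disc fit from depth: points at height ~32
im=cv2.imread("pics/top0.png"); d=np.load("pics/top0.npy"); W=cloud("top",d)
box=np.zeros((480,640),bool); box[155:310,230:370]=1
hsv=cv2.cvtColor(im,cv2.COLOR_BGR2HSV)
m=(box&(abs(W[...,2]-32)<8)).astype(np.uint8)
c=max(cv2.findContours(m,0,1)[0],key=cv2.contourArea)
P=np.array([ray("top",u,v,32)[:2] for u,v in c[:,0]],np.float32)
print("disc hull",cv2.minEnclosingCircle(P), np.median(W[...,2][m>0]))
h=W[...,2]
for nm,(u0,u1,v0,v1) in dict(bowl=(265,300,198,231),A=(300,331,198,228),B=(312,352,226,258),knob=(264,290,272,291)).items():
    q=np.zeros_like(box);q[v0:v1,u0:u1]=1;q&=h>44
    X=W[q]; print(nm,len(X),X.min(0).round(),X.max(0).round(),X.mean(0).round(), cv2.minAreaRect(X[:,:2].astype(np.float32)))
q=(hsv[...,0]>18)&(hsv[...,0]<32)&(hsv[...,1]>90)&(hsv[...,2]>120);q[:160]=0;q[186:]=0;q[:,:283]=0;q[:,306:]=0
print("arrow",q.sum(),[ray("top",u,v,14).round(1).tolist() for v,u in [np.argwhere(q).mean(0)]])
E
```

```text
disc hull ((590.8110961914062, 65.22081756591797), 169.54090881347656) 32.759613444979536
bowl 701 [354.  51.  59.] [ 700.  161. 1432.] [655. 119.  81.] ((525.0859375, 107.76014709472656), (349.9579162597656, 83.47661590576172), 5.017086029052734)
A 299 [354. -12.  44.] [ 698.   56. 1432.] [654.  20. 104.] ((526.6890869140625, 19.75896453857422), (343.5489807128906, 67.41101837158203), 0.8610377907752991)
B 386 [354. -63.  44.] [ 628.   51. 1432.] [572. -21. 109.] ((485.98095703125, -7.220752716064453), (83.34552764892578, 275.2840881347656), 83.0158462524414)
knob 82 [354.  51.  47.] [ 474.  154. 1432.] [460. 140. 115.] ((416.94683837890625, 95.96281433105469), (152.09011840820312, 25.16632843017578), 45.19139862060547)
arrow 42 [[788.4, 85.5, 14.0]]
```

View pics/crop0.png

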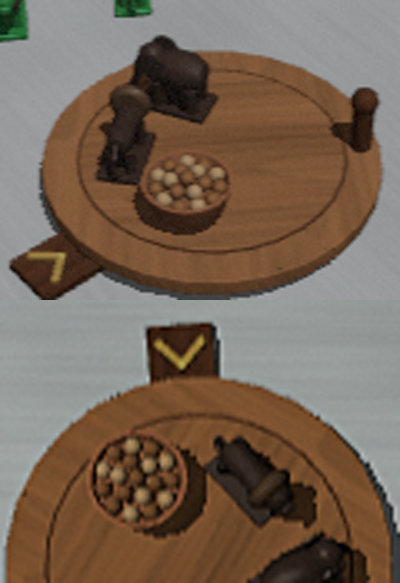

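The ruffed-mane piece at top px (316,212) is the lion; the elephant is at (331,242). Now refined angles.

```bash
cat >> h.py <<'E'
C=np.array([590.8,65.2])
def pol(p):
    d=np.array(p[:2])-C; return round(float(np.hypot(*d)),1), round(float(np.degrees(np.arctan2(d[1],d[0])))%360,1)
def measure(tag,boxes):
    im,d=bot.get_image("top"); cv2.imwrite(f"pics/{tag}.png",im[...,::-1]); W=cloud("top",d); h=W[...,2]
    for nm,(u0,u1,v0,v1) in boxes.items():
        q=np.zeros(d.shape,bool);q[v0:v1,u0:u1]=1;q&=(h>42)&(d>0)&(h<125)
        n,l,s,_=cv2.connectedComponentsWithStats(q.astype(np.uint8))
        X=W[l==1+s[1:,4].argmax()]; r=cv2.minAreaRect(X[:,:2].astype(np.float32))
        print(nm,len(X),X.max(0).round()[2],"rect",np.round(r[0]),np.round(r[1]),round(r[2]),"mean",X.mean(0).round(),"polar rect/mean",pol(r[0]),pol(X.mean(0)))
E
python3 - <<'E'
from h import *
measure("t1",dict(bowl=(265,300,198,231),lion=(298,331,195,228),eleph=(312,352,226,258),knob=(264,290,272,291),drum=(130,180,305,345),abacus=(90,215,220,275)))
print("arrow",pol((788.4,85.5)))
# knob ball in scene view, ray at ball height
for (u,v) in [(387,244)]: print(ray("scene",u,v,90).round(), pol(ray("scene",u,v,90)))
p=ray("top",270,281,90); print("top ball",p.round(),pol(p))
E
```

```text
bowl 700 89.0 rect [657. 119.] [86. 83.] 1 mean [657. 119.  73.] polar rect/mean (85.5, 39.4) (85.3, 39.3)
lion 305 110.0 rect [662.  21.] [91. 40.] 41 mean [658.  20.  85.] polar rect/mean (83.7, 328.2) (80.8, 325.8)
eleph 385 107.0 rect [580. -28.] [42. 87.] 32 mean [575. -22.  92.] polar rect/mean (93.6, 263.5) (88.8, 259.6)
knob 81 108.0 rect [461. 142.] [25. 25.] 4 mean [461. 141.  98.] polar rect/mean (150.6, 149.4) (150.3, 149.9)
drum 800 112.0 rect [338. 449.] [83. 83.] 15 mean [338. 449. 106.] polar rect/mean (459.1, 123.4) (459.3, 123.4)
abacus 98 125.0 rect [535. 416.] [81. 15.] 87 mean [533. 397.  86.] polar rect/mean (354.8, 99.0) (336.7, 100.0)
arrow (198.6, 5.9)
[457. 142.  90.] (154.7, 150.2)
top ball [463. 144.  90.] (150.0, 148.4)
```

Call:
{"name": "play_rows", "arguments": {"increments": [[0.19, -0.29, 0, 0, 0, 0, 0], [0.38, -0.58, 0, 0, 0, 0, 0], [0.57, -0.88, 0, 0, 0, 0, 0], [0.57, -0.88, 0, 0, 0, 0, 0], [0.57, -0.88, 0, 0, 0, 0, 0]], "squeeze": 10}}

```text
time_s: 0.65
position: [325.5, 444.3, 236.5]
tcp_rot: [-180.0, -0.0, 157.3]
contact_force: [0.0, 0.6, 0.1]
finger_gap: 0.631
finger_force: 0.0
```

Call:
{"name": "play_rows", "arguments": {"increments": [[0.19, -0.29, 0, 0, 0, 0, 0], [0.38, -0.58, 0, 0, 0, 0, 0], [0.57, -0.88, 0, 0, 0, 0, 0], [0.57, -0.88, 0, 0, 0, 0, 0], [0.57, -0.88, 0, 0, 0, 0, 0]]}}

```text
time_s: 1.15
position: [410.7, 313.8, 236.5]
tcp_rot: [180.0, -0.0, 157.4]
contact_force: [-0.1, 0.6, -0.5]
finger_gap: 0.174
finger_force: 0.0
```

Call:
{"name": "play_rows", "arguments": {"increments": [[0.19, -0.29, 0, 0, 0, -0.03, 0], [0.38, -0.58, 0, 0, 0, -0.06, 0], [0.57, -0.88, 0, 0, 0, -0.09, 0], [0.57, -0.88, 0, 0, 0, -0.09, 0], [0.57, -0.88, 0, 0, 0, -0.09, 0]]}}

```text
time_s: 1.65
position: [496.0, 182.4, 236.4]
tcp_rot: [180.0, -0.0, 149.4]
contact_force: [-0.7, 0.3, -0.5]
finger_gap: 0.005
finger_force: 0.0
```

Call:
{"name": "play_rows", "arguments": {"increments": [[0, 0, -0.2, 0, 0, 0, 0], [0, 0, -0.4, 0, 0, 0, 0], [0, 0, -0.6, 0, 0, 0, 0], [0, 0, -0.8, 0, 0, 0, 0], [0, 0, -0.9, 0, 0, 0, 0], [0, 0, -0.95, 0, 0, 0, 0], [0, 0, -1, 0, 0, 0, 0], [0, 0, -1, 0, 0, 0, 0]]}}

```text
time_s: 2.45
position: [495.0, 182.6, 86.3]
tcp_rot: [-180.0, -0.0, 149.5]
contact_force: [0.8, -0.5, 0.9]
finger_gap: 0.007
finger_force: 0.0
```

Call:
{"name": "play_rows", "arguments": {"increments": [[0, 0, -0.05, 0, 0, 0, 0], [0, 0, -0.1, 0, 0, 0, 0], [0, 0, -0.15, 0, 0, 0, 0], [0, 0, -0.15, 0, 0, 0, 0], [0, 0, -0.15, 0, 0, 0, 0]]}}

```text
time_s: 2.95
position: [495.6, 181.2, 63.8]
tcp_rot: [-180.0, -0.0, 149.4]
contact_force: [-0.2, -0.2, -0.2]
finger_gap: 0.007
finger_force: 0.0
```

```bash
python3 - <<'E'
from h import *
im,d=bot.get_image("scene"); im=im[...,::-1]
cv2.imwrite("pics/s1.png",cv2.resize(im[150:330,220:460],(720,540),interpolation=2))
s=bot.sense(); P=s["position"]; a0=pol(P)[1]; print(P.round(1),pol(P),s["contact_force"].round(1))
for a in np.arange(a0,180.1,2.5):
    t=np.radians(a); x=C+150*np.array([np.cos(t),np.sin(t)])-P[:2]; print(round(a,1),(x/150).round(3),round((a-a0)/90,3))
E
```

```text
[495.8 181.3  64. ] (150.0, 129.3) [-0.2 -0.2 -0.5]
129.3 [0. 0.] 0.0
131.8 [-0.033 -0.028] 0.028
134.3 [-0.065 -0.058] 0.056
136.8 [-0.096 -0.089] 0.083
139.3 [-0.125 -0.122] 0.111
141.8 [-0.152 -0.155] 0.139
144.3 [-0.179 -0.19 ] 0.167
146.8 [-0.203 -0.226] 0.194
149.3 [-0.226 -0.263] 0.222
151.8 [-0.248 -0.301] 0.25
154.3 [-0.268 -0.34 ] 0.278
156.8 [-0.286 -0.38 ] 0.306
159.3 [-0.302 -0.42 ] 0.333
161.8 [-0.317 -0.461] 0.361
164.3 [-0.329 -0.503] 0.389
166.8 [-0.34  -0.545] 0.417
169.3 [-0.349 -0.588] 0.444
171.8 [-0.356 -0.631] 0.472
174.3 [-0.362 -0.674] 0.5
176.8 [-0.365 -0.718] 0.528
179.3 [-0.367 -0.762] 0.556
```

View pics/s1.png

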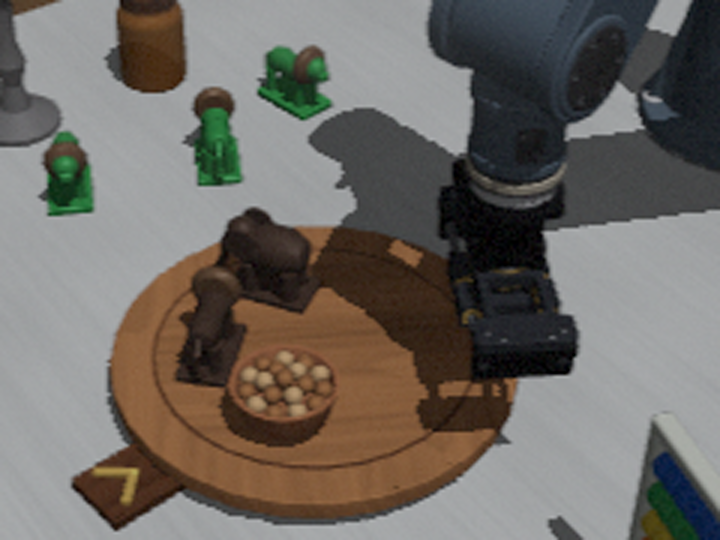

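The hand stands beside the rim, hiding the knob; lion, elephant and bowl are undisturbed. Pushing slowly along the arc.

Call:
{"name": "play_rows", "arguments": {"increments": [[-0.017, -0.014, 0, 0, 0, 0.014, 0], [-0.033, -0.028, 0, 0, 0, 0.028, 0], [-0.049, -0.043, 0, 0, 0, 0.042, 0], [-0.065, -0.058, 0, 0, 0, 0.056, 0], [-0.08, -0.073, 0, 0, 0, 0.07, 0], [-0.096, -0.089, 0, 0, 0, 0.083, 0], [-0.11, -0.105, 0, 0, 0, 0.097, 0], [-0.125, -0.122, 0, 0, 0, 0.111, 0], [-0.139, -0.138, 0, 0, 0, 0.125, 0], [-0.152, -0.155, 0, 0, 0, 0.139, 0], [-0.166, -0.172, 0, 0, 0, 0.153, 0], [-0.179, -0.19, 0, 0, 0, 0.167, 0]]}}

```text
time_s: 4.2
position: [468.9, 152.7, 64.1]
tcp_rot: [180.0, 0.0, 164.5]
contact_force: [1.2, 2.3, -1.5]
finger_gap: 0.007
finger_force: 1.0
```

```bash
python3 - <<'E'
from h import *
measure("t2",dict(bowl=(240,300,185,245),lion=(295,331,188,228)))
s=bot.sense(); P=s["position"]; a0=pol(P)[1]; print(P.round(1),pol(P),s["contact_force"].round(1))
for a in np.arange(a0,181.1,1.5):
    t=np.radians(a); x=C+150*np.array([np.cos(t),np.sin(t)])-P[:2]; print(round(a,1),(x/150).round(3),round((a-a0)/90,3))
E
```

```text
bowl 694 92.0 rect [651. 125.] [85. 83.] 0 mean [651. 126.  74.] polar rect/mean (85.0, 44.8) (85.2, 45.4)
lion 305 111.0 rect [665.  30.] [93. 42.] 47 mean [662.  27.  85.] polar rect/mean (82.7, 334.5) (80.5, 331.9)
[468.3 152.3  64. ] (150.3, 144.6) [ 0.5 -0.1 -0.7]
144.6 [ 0.002 -0.001] 0.0
146.1 [-0.013 -0.023] 0.017
147.6 [-0.028 -0.045] 0.033
149.1 [-0.041 -0.067] 0.05
150.6 [-0.054 -0.09 ] 0.067
152.1 [-0.067 -0.113] 0.083
153.6 [-0.079 -0.136] 0.1
155.1 [-0.09  -0.159] 0.117
156.6 [-0.101 -0.183] 0.133
158.1 [-0.111 -0.208] 0.15
159.6 [-0.121 -0.232] 0.167
161.1 [-0.129 -0.257] 0.183
162.6 [-0.137 -0.281] 0.2
164.1 [-0.145 -0.307] 0.217
165.6 [-0.152 -0.332] 0.233
167.1 [-0.158 -0.357] 0.25
168.6 [-0.164 -0.383] 0.267
170.1 [-0.168 -0.409] 0.283
171.6 [-0.173 -0.434] 0.3
173.1 [-0.176 -0.46 ] 0.317
174.6 [-0.179 -0.486] 0.333
176.1 [-0.181 -0.512] 0.35
177.6 [-0.182 -0.539] 0.367
179.1 [-0.183 -0.565] 0.383
180.6 [-0.183 -0.591] 0.4
```

Turntable turned 6°, contact gentle. About 31° left; going 28° then checking.

Call:
{"name": "play_rows", "arguments": {"increments": [[-0.013, -0.023, 0, 0, 0, 0.017, 0], [-0.028, -0.045, 0, 0, 0, 0.033, 0], [-0.041, -0.067, 0, 0, 0, 0.05, 0], [-0.054, -0.09, 0, 0, 0, 0.067, 0], [-0.067, -0.113, 0, 0, 0, 0.083, 0], [-0.079, -0.136, 0, 0, 0, 0.1, 0], [-0.09, -0.159, 0, 0, 0, 0.117, 0], [-0.101, -0.183, 0, 0, 0, 0.133, 0], [-0.111, -0.208, 0, 0, 0, 0.15, 0], [-0.121, -0.232, 0, 0, 0, 0.167, 0], [-0.129, -0.257, 0, 0, 0, 0.183, 0], [-0.137, -0.281, 0, 0, 0, 0.2, 0], [-0.145, -0.307, 0, 0, 0, 0.217, 0], [-0.152, -0.332, 0, 0, 0, 0.233, 0], [-0.158, -0.357, 0, 0, 0, 0.25, 0], [-0.164, -0.383, 0, 0, 0, 0.267, 0], [-0.168, -0.409, 0, 0, 0, 0.283, 0], [-0.173, -0.434, 0, 0, 0, 0.3, 0], [-0.176, -0.46, 0, 0, 0, 0.317, 0], [-0.176, -0.46, 0, 0, 0, 0.317, 0]]}}

```text
time_s: 6.25
position: [442.0, 83.4, 64.0]
tcp_rot: [-180.0, -0.1, -167.0]
contact_force: [0.7, -0.0, -0.2]
finger_gap: 0.005
finger_force: 0.0
```

```bash
python3 - <<'E'
from h import *
measure("t3",dict(bowl=(235,285,200,270),lion=(280,320,182,228)))
s=bot.sense(); P=s["position"]; a0=pol(P)[1]; print(P.round(1),pol(P),s["contact_force"].round(1))
for a in a0+np.arange(0,6):
    t=np.radians(a); x=C+150*np.array([np.cos(t),np.sin(t)])-P[:2]; print(round(a,1),(x/150).round(3),round((a-a0)/90,3))
im=cv2.imread("pics/t3.png"); cv2.imwrite("pics/t3c.png",cv2.resize(im[155:320,220:380],(640,600*165*640//160//660),interpolation=2))
E
```

```text
bowl 692 89.0 rect [615. 148.] [82. 80.] 1 mean [615. 148.  73.] polar rect/mean (86.6, 74.0) (85.7, 73.9)
lion 318 109.0 rect [675.  68.] [91. 41.] 70 mean [671.  67.  84.] polar rect/mean (84.7, 1.9) (80.6, 1.5)
[442.   83.6  64. ] (149.9, 173.0) [-1.1 -0.3  0.6]
173.0 [-0.001 -0.   ] 0.0
174.0 [-0.003 -0.018] 0.011
175.0 [-0.005 -0.035] 0.022
176.0 [-0.006 -0.053] 0.033
177.0 [-0.007 -0.07 ] 0.044
178.0 [-0.008 -0.087] 0.056
```

View pics/t3c.png

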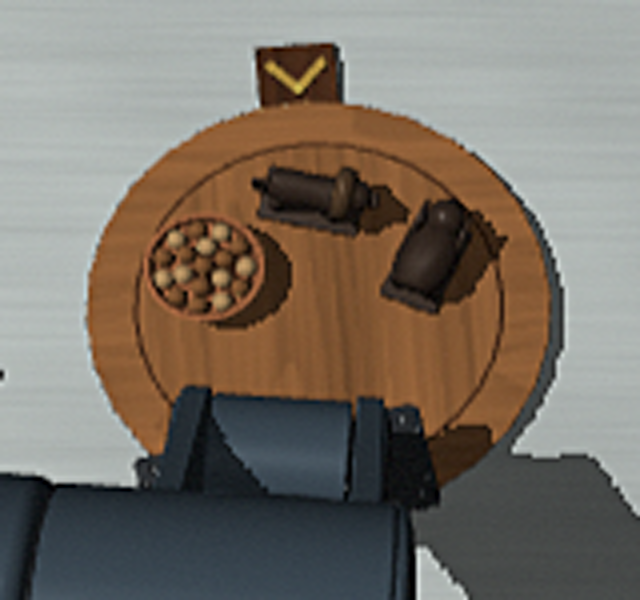

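The lion is now nearly at the arrow (plate centre at crop (310,210), arrow at (297,75)), about 4° short. A last slow nudge, then back off.

Call:
{"name": "play_rows", "arguments": {"increments": [[-0.003, -0.018, 0, 0, 0, 0.011, 0], [-0.005, -0.035, 0, 0, 0, 0.022, 0], [-0.006, -0.053, 0, 0, 0, 0.033, 0], [-0.007, -0.07, 0, 0, 0, 0.044, 0], [-0.007, -0.07, 0, 0, 0, 0.044, 0], [-0.005, -0.035, 0, 0, 0, 0.03, 0], [0, 0, 0, 0, 0, 0.02, 0], [0, 0.08, 0, 0, 0, 0, 0], [0, 0.16, 0, 0, 0, 0, 0], [0, 0.16, 0, 0, 0, 0, 0]]}}

```text
time_s: 7.3
position: [442.3, 109.0, 64.1]
tcp_rot: [-180.0, 0.0, -166.9]
contact_force: [0.5, 0.0, -0.5]
finger_gap: 0.004
finger_force: 0.0
```

```bash
python3 - <<'E'
from h import *
measure("t4",dict(bowl=(235,285,200,275),lion=(275,316,182,228)))
s=bot.sense(); P=s["position"]; print(P.round(1),pol(P),s["contact_force"].round(1),s["tcp_rot"].round(1))
E
```

```text
bowl 700 90.0 rect [608. 150.] [84. 82.] 2 mean [609. 149.  73.] polar rect/mean (86.2, 78.4) (85.2, 77.9)
lion 318 109.0 rect [673.  75.] [90. 39.] 85 mean [671.  73.  84.] polar rect/mean (82.3, 6.5) (80.8, 5.5)
[442.3 108.6  64.1] (154.7, 163.7) [-0.   0.3  0.6] [-180.     0.  -166.9]
```

Call:
{"name": "play_rows", "arguments": {"increments": [[0, 0, 0.15, 0, 0, 0, 0], [0, 0, 0.4, 0, 0, 0, 0], [0, 0, 0.65, 0, 0, 0, 0], [0, 0, 0.9, 0, 0, 0, 0], [0, 0, 1, 0, 0, 0, 0], [0, 0, 1, 0, 0, 0, 0]]}}

```text
time_s: 7.95
position: [444.0, 107.7, 216.3]
tcp_rot: [-179.9, 0.3, -167.0]
contact_force: [-0.3, 0.1, -0.4]
finger_gap: 0.006
finger_force: 0.0
```

Call:
{"name": "play_rows", "arguments": {"increments": [[0.15, -0.02, 0, 0, 0, 0, 0], [0.4, -0.05, 0, 0, 0, 0, 0], [0.65, -0.09, 0, 0, 0, 0, 0], [0.78, -0.11, 0, 0, 0, 0, 0], [0.78, -0.11, 0, 0, 0, 0, 0]]}}

```text
time_s: 8.45
position: [561.6, 90.4, 212.1]
tcp_rot: [-180.0, -0.0, -167.1]
contact_force: [-0.9, 0.3, -0.2]
finger_gap: 0.009
finger_force: 0.0
```

Call:
{"name": "play_rows", "arguments": {"increments": [[0.15, -0.02, 0, 0, 0, 0, 0], [0.4, -0.06, 0, 0, 0, 0, 0], [0.65, -0.1, 0, 0, 0, 0, 0], [0.78, -0.12, 0, 0, 0, 0, 0], [0.78, -0.12, 0, 0, 0, 0, 0], [0.78, -0.12, 0, 0, 0, 0, 0]]}}

```text
time_s: 9.05
position: [674.0, 73.6, 212.2]
tcp_rot: [179.9, -0.3, -167.0]
contact_force: [-0.2, 0.1, 0.2]
finger_gap: 0.009
finger_force: 0.0
```

Call:
{"name": "play_rows", "arguments": {"increments": [[0, 0, -0.08, 0, 0, 0, 0], [0, 0, -0.18, 0, 0, 0, 0], [0, 0, -0.28, 0, 0, 0, 0], [0, 0, -0.36, 0, 0, 0, 0], [0, 0, -0.41, 0, 0, 0, 0], [0, 0, -0.44, 0, 0, 0, 0], [0, 0, -0.44, 0, 0, 0, 0]]}}

```text
time_s: 9.75
position: [676.1, 73.4, 147.2]
tcp_rot: [180.0, -0.1, -167.0]
contact_force: [1.0, 1.0, -0.3]
finger_gap: 0.008
finger_force: 0.0
```

```bash
python3 - <<'E'
from h import *
im,d=bot.get_image("scene"); cv2.imwrite("pics/s2.png",cv2.resize(im[120:330,220:460,::-1],(680,595),interpolation=2))
E
```

```text
(no output)
```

View pics/s2.png

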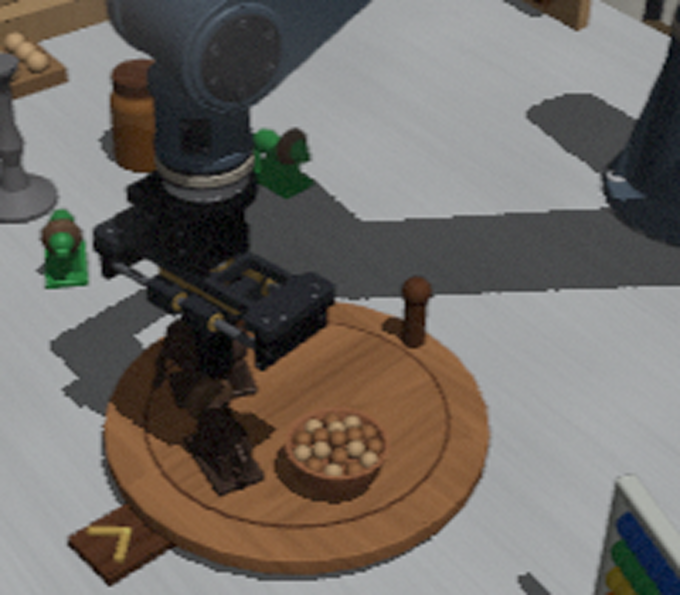

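The fingertips (crop ~(215,385)) hover over the lion's back, and the lion's plate (225,460) stands in line with the arrow (120,540). Holding over two seconds.

Call:
{"name": "play_rows", "arguments": {"increments": [[0, 0, 0, 0, 0, 0, 0], [0, 0, 0, 0, 0, 0, 0], [0, 0, 0, 0, 0, 0, 0], [0, 0, 0, 0, 0, 0, 0], [0, 0, 0, 0, 0, 0, 0], [0, 0, 0, 0, 0, 0, 0], [0, 0, 0, 0, 0, 0, 0], [0, 0, 0, 0, 0, 0, 0], [0, 0, 0, 0, 0, 0, 0], [0, 0, 0, 0, 0, 0, 0], [0, 0, 0, 0, 0, 0, 0], [0, 0, 0, 0, 0, 0, 0], [0, 0, 0, 0, 0, 0, 0], [0, 0, 0, 0, 0, 0, 0], [0, 0, 0, 0, 0, 0, 0]]}}

```text
time_s: 11.3
position: [676.4, 73.4, 148.1]
tcp_rot: [-180.0, 0.0, -167.0]
contact_force: [0.7, -0.7, -0.3]
finger_gap: 0.006
finger_force: 0.0
```

Call:
{"name": "play_rows", "arguments": {"increments": [[0, 0, 0, 0, 0, 0, 0], [0, 0, 0, 0, 0, 0, 0], [0, 0, 0, 0, 0, 0, 0], [0, 0, 0, 0, 0, 0, 0], [0, 0, 0, 0, 0, 0, 0], [0, 0, 0, 0, 0, 0, 0], [0, 0, 0, 0, 0, 0, 0], [0, 0, 0, 0, 0, 0, 0], [0, 0, 0, 0, 0, 0, 0], [0, 0, 0, 0, 0, 0, 0], [0, 0, 0, 0, 0, 0, 0], [0, 0, 0, 0, 0, 0, 0], [0, 0, 0, 0, 0, 0, 0], [0, 0, 0, 0, 0, 0, 0], [0, 0, 0, 0, 0, 0, 0]]}}

```text
time_s: 12.8
position: [676.5, 73.4, 148.1]
tcp_rot: [-180.0, 0.0, -167.0]
contact_force: [-0.1, -0.4, -0.3]
finger_gap: 0.005
finger_force: 0.0
```

```bash
python3 -c "
from bench import bot
s=bot.sense();print(s['position'],s['contact_force'],s['time_s']);print(bot.close_job())"
```

```text
[676.46260195  73.39297479 148.05133717] [-0.06619753 -0.37537797 -0.30667486] 12.8
the job is handed in; nothing more can be done
None
```

The job is handed in: by the camera, the lion stands within about 1° of the arrow with the turntable released, and the fingertips held about 25 mm above the top of its mane for three seconds and still point there; the hand-in returned no verdict.

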